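# Load a ring-core carrier and hold it up level

### The arm

A 7-joint arm with a two-finger parallel gripper is mounted at the origin on the work surface. World frame = base frame: x ahead of the robot, y to its left, z up, the work surface at z = 0. Lengths are in m, angles in rad, forces in N, time in s.
With the tool pointing down it reaches from about 0.4 to 0.85 m from the base axis. Payload 10.4 kg.
Tool frame: the origin (TCP) lies at the very end of the fingers, on their centre line; the grasp point (between the pads) lies manip.grasp_offset behind it (manip.grasp_offset is the distance from the TCP to the grasp point, in m); z points along the fingers, x is the direction in which the jaws open and shut, and the axes are right-handed (so a half turn about z gives the same grasp; the last joint's range is limited). The gripper opens to 85 mm and grips with 20 to 120 N. Pads are 22 mm wide; open, the fingers measure 114 mm over their backs; the gripper's body (76 mm by 85 mm) begins 54 mm behind the grasp point. The pads swing forward as they close: fully open they stand 13 mm farther back than shut.
Start: joints at [-1.218, 0.332, -0.065, 1.46, 0.022, 1.35, -0.088], TCP at [0.229, 0.581, 0.231] pointing down, gripper open.
Joint ranges: [-2.6, 2.6], [-0.5, 2.12], [-1.47, 1.34], [0.16, 2.42], [-1.27, 4.41], [0.06, 2.06], [-2.6, 2.6]. Speed limits (rad/s): [2.22, 2.22, 2.79, 2.79, 3.14, 3.14, 3.14].

### API

Orientations are given as a unit quaternion [x, y, z, w].
In Python, from workcell import manip gives the robot as it stands.
- The arm moves only by the shell command python3 -m crank 'ROWS' [FORCE]. ROWS is JSON, a list that holds one entry, the list of rows, each a list of 7 numbers: the shift along the world's x, y, z in units of 60 mm (1.0 is 60 mm), then the turn, a rotation vector about the world's x, y, z in units of 5 degrees (1.0 is 5 degrees), then the finger opening in mm, from 0 to 85.4. A call has 1 to 8 rows; each row shifts and turns the commanded pose from where the row before left it; what a row does not reach is not made up. A row lasts 1/8 s, in which the tool goes at most 62.5 mm and 10.7 degrees, less where a joint would pass 70% of its speed; a pose out of reach is approached as far as the arm can. A call is refused whole if a number of a shift passes 1 or a number of a turn 1, either way. A call with a gripper value outside its range is refused whole. The fingers move at their own pace and stop on an object; FORCE is the grip in N (left out, the last holds). Time passes only in rows, so rows that do not move let the fingers close. It gives the time, the measured TCP pose, the force and the opening at its end, in the units of the state.
- manip.get_obs(): the state, without advancing time (a new reading comes with each control period).
- manip.camera(name): name is "scene" or "side" or "wrist"; returns (picture, depth): 480x640x3 uint8, blue, green, red; 480x640 float32, m along the optical axis (not along the pixel's ray), 0 where there is no reading.
- manip.get_calibration(name): a dict with "fx", "fy", "cx", "cy" (pixels), "k1" (the pictures are not rectified: a ray, as slopes to the right and down, at radius r is drawn at 1 + k1 r^2 times it, then the intrinsics apply), "rvec" (rotation vector, rad) and "tvec" (3), from world to camera coordinates, as OpenCV has them; the wrist camera has in their place "T_tool_cam" (4x4, takes a point from camera to tool coordinates, whose origin is the TCP and whose axes are the tool frame's). Camera axes: x right, y down, z forward; pixel columns grow to the right and rows downward; lengths in m; the calibration is good to about 2 mm. A picture is of the moment at which its call begins: read the wrist's pose just before it. get_calibration takes no time and is no camera call.
- manip.hand_in(): hands the job in, once; it reports no verdict.
The state is a dict: "clock": time; "joint_pos": joint angles; "joint_velocities": joint speeds; "tau": joint torques, N m; "position": TCP position; "ee_rot": TCP orientation; "ft_force": force on the tool from outside, world axes, zero at the start; "torque": the same for the moment, N m; "grip_width": opening from 0.0 (shut) to 1.0 (fully open).
Only numpy, scipy, OpenCV 4.12 (cv2) and the standard library are available. Lean on these libraries where they do the work, as an engineer would, in place of code of your own. Each camera call takes 0.05 s, during which the arm holds its last target.

### The job

Load the two ferrite ring cores onto the post of the carrier while it sits in its stand: the wide core first, then the narrow one on top of it, each lowered (not dropped) fully home and let go. Then lift the loaded carrier out of the stand (the bare top of its post serves as the grip) and finish while still holding it about 10 cm above its seat, level and steady: do not put it down or let go. Leave the bottle, screwdriver and bowl alone.

Things in the scene. Friction and masses are not known exactly. Their poses are not given: they have to be found in the camera images.
- stand: black round loading stand fixed to the bench, 110 mm diameter, 24 mm high, with four steel locating pins (8 mm diameter, 6 mm above its top, 47.5 mm from its axis) that keep the carrier centred. Origin: centre of its underside, on the bench; z up.
- stand_seat (a point): centre of the stand's top face, 24 mm above the bench, where the carrier's underside rests.
- carrier: loose metal core carrier, about 250 g: round aluminium base plate, 80 mm diameter, 8 mm thick, with a central steel post 18 mm in diameter rising 57 mm above the plate's top (89 mm above the bench when in the stand); its last 5 mm taper to 10 mm diameter. With both cores home the top 25 mm of post, taper included, stay bare. Origin: centre of the plate's underside; z up the post.
- large_core: wide dark grey ring core lying flat on the bench: 54 mm outer diameter, 22 mm bore, 18 mm high, about 160 g, brittle. Origin: centre of its underside, z along its bore. Fully home, its origin is 8 mm above the carrier's origin.
- small_core: narrow dark grey ring core lying flat on the bench: 40 mm outer diameter, 22 mm bore, 14 mm high, about 60 g, brittle. Origin: centre of its underside, z along its bore. Fully home on the wide core, its origin is 26 mm above the carrier's origin.
- flux_bottle: small amber bottle, 36 mm diameter, 70 mm high, bystander. Origin: centre of its underside.
- screwdriver: screwdriver with a red handle lying on the bench, bystander.
- parts_cup: small steel bowl, 70 mm rim diameter, 50 mm high, bystander. Origin: centre of its underside.
There are look-alikes about, which are no part of the job. Leave any green look-alike of the large_core alone.

How it is judged:
By the outcome, as a careful person would: the job done as asked, in the order asked, and still so for the second after the job is handed in, while the arm keeps its last pose, push and grip.
It also fails if it takes over 72 s, if anything falls off the work surface, if the arm or the gripper's body presses on something with over 40 N, if the wrist force passes 120 N, or if a joint passes its speed limit or range.

## Working session

There is one attempt and no reset: what is moved stays moved. The work goes in short steps, Python scripts to look and compute and a shell command to move; the robot and the scene stay as the last step left them, time stands still between calls to the robot, and variables do not carry over. Pictures are saved under pics/ and viewed, and the job is handed in when it is done.

```bash
ls; mkdir -p pics; python3 - <<'E'
from workcell import manip
import cv2
print(manip.get_obs(), manip.grasp_offset)
for n in ["scene","side","wrist"]:
    c=manip.get_calibration(n); print(n,c)
    im,d=manip.camera(n); cv2.imwrite(f"pics/{n}0.png",im)
    import numpy as np; np.save(f"pics/{n}0.npy",d)
E
```

```text
pics
{'clock': 0.0, 'joint_pos': array([-1.21755811,  0.33285851, -0.06468438,  1.46094286,  0.0215992 ,
        1.3498676 , -0.08848683]), 'joint_velocities': array([ 1.00330953e-04, -2.06079408e-04, -1.23645536e-05, -1.36429056e-03,
       -6.18339265e-05,  2.88595604e-04,  1.01706367e-05]), 'tau': array([ 2.35214668e-05, -6.25446224e+01,  4.93178784e-02, -3.91609240e+01,
        1.62019115e-02,  9.87379288e-03, -4.48430251e-05]), 'position': array([0.22928647, 0.58103071, 0.23052349]), 'ee_rot': array([ 8.26750814e-01,  5.62567875e-01, -5.51183876e-04,  4.15911358e-04]), 'ft_force': array([-0.08921801,  0.33590666,  0.29069023]), 'torque': array([ 0.02963306, -0.05357915, -0.00275869]), 'grip_width': 0.9976878674008272} 0.0187
scene {'fx': 446.41621996846385, 'fy': 446.41621996846385, 'cx': 325.61600315351467, 'cy': 238.42451801147456, 'k1': -0.015342556127820846, 'rvec': array([ 1.01292872,  2.2494679 , -1.22835905]), 'tvec': array([ 0.38669818, -0.20273775,  1.26094973])}
side {'fx': 523.8542489589495, 'fy': 523.8542489589495, 'cx': 325.7103696267391, 'cy': 233.1360503569602, 'k1': -0.0560794381390729, 'rvec': array([ 2.33166767, -0.65181793,  0.2320533 ]), 'tvec': array([-0.50043258,  0.24005598,  1.0949796 ])}
wrist {'fx': 375.75775764645726, 'fy': 375.75775764645726, 'cx': 318.0746224447226, 'cy': 239.78320912483673, 'k1': 0.007300858924653976, 'T_tool_cam': array([[ 9.99999919e-01,  2.70549604e-04,  2.96598222e-04,
         5.82958180e-04],
       [-3.52833339e-04,  9.44734294e-01,  3.27836832e-01,
        -8.46179808e-02],
       [-1.91510387e-04, -3.27836910e-01,  9.44734314e-01,
        -1.43063108e-01],
       [ 0.00000000e+00,  0.00000000e+00,  0.00000000e+00,
         1.00000000e+00]])}
```

View pics/scene0.png

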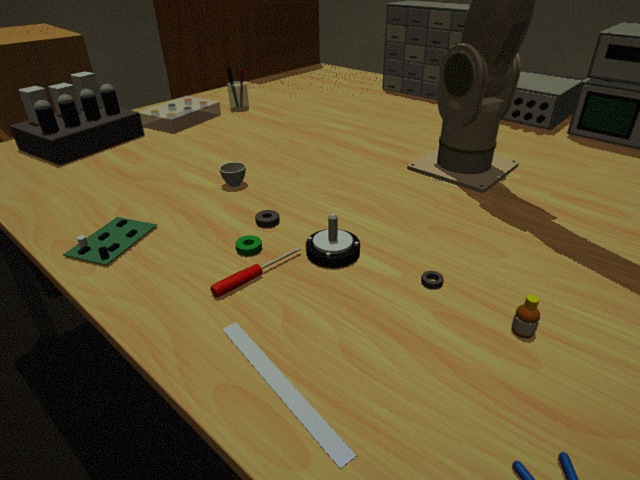

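View pics/side0.png

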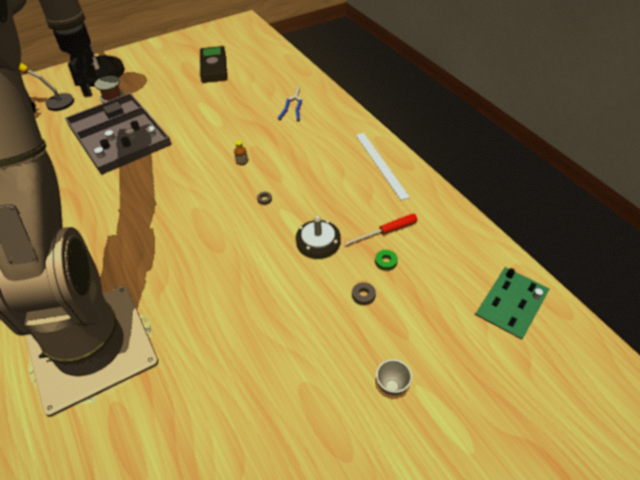

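View pics/wrist0.png

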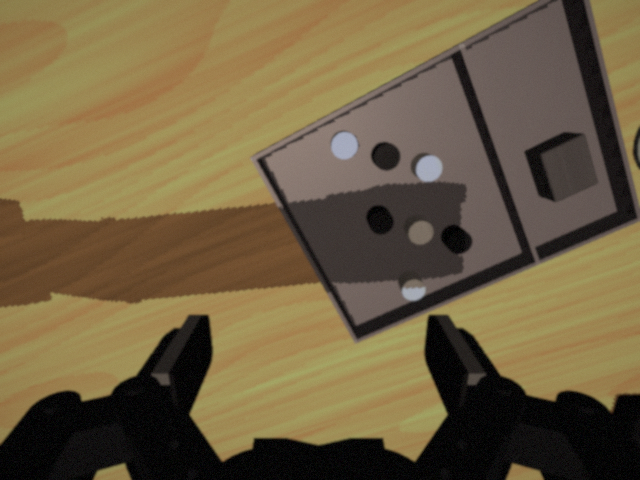

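The scene view shows these ring-like candidates:

| Thing | Scene pixel | Side pixel | Choice |
|---|---|---|---|
| Dark wide ring | (267,218) | (364,293) | large_core |
| Green ring | (248,245) | (386,260) | look-alike, leave alone |
| Dark small ring | (432,280) | (264,198) | small_core |
| Stand and carrier | (333,245) | (318,238) | stand and carrier |
| Steel bowl | (233,174) | (393,377) | bystander |
| Bottle | (526,318) | – | bystander |
| Screwdriver | (240,279) | – | bystander |

Next I'll triangulate these and check the choice in a close crop.

```bash
cat > h.py <<'E'
import numpy as np, cv2
from scipy.spatial.transform import Rotation as R
from workcell import manip
def K(c): return np.array([[c['fx'],0,c['cx']],[0,c['fy'],c['cy']],[0,0,1.]])
def pose(name,obs=None):
    """camera->world R,t"""
    c=manip.get_calibration(name)
    if name=='wrist':
        T=c['T_tool_cam']; Rt=R.from_quat(obs['ee_rot']).as_matrix()
        return Rt@T[:3,:3], Rt@T[:3,3]+obs['position']
    Rm=cv2.Rodrigues(np.array(c['rvec'],float))[0]
    return Rm.T, -Rm.T@np.array(c['tvec'])
def ray(name,uv,obs=None):
    c=manip.get_calibration(name)
    p=cv2.undistortPoints(np.array([[uv]],float),K(c),np.array([c['k1'],0,0,0.]))[0,0]
    Rm,t=pose(name,obs); d=Rm@np.array([p[0],p[1],1]); return t,d   # d has unit depth
def onplane(name,uv,z,obs=None):
    t,d=ray(name,uv,obs); return t+d*(z-t[2])/d[2]
def tri(rs):
    A=np.zeros((3,3));b=np.zeros(3)
    for t,d in rs:
        d=d/np.linalg.norm(d);P=np.eye(3)-np.outer(d,d);A+=P;b+=P@t
    x=np.linalg.solve(A,b)
    res=[np.linalg.norm((np.eye(3)-np.outer(d,d)/(d@d))@(x-t)) for t,d in rs]
    return x,max(res)
def proj(name,X,obs=None):
    c=manip.get_calibration(name);Rm,t=pose(name,obs);rv=cv2.Rodrigues(Rm.T)[0]
    return cv2.projectPoints(np.atleast_2d(np.array(X,float)),rv,-Rm.T@t,K(c),np.array([c['k1'],0,0,0.]))[0][:,0]
def circ(c,r,z,n=72):
    a=np.linspace(0,2*np.pi,n);return np.c_[c[0]+r*np.cos(a),c[1]+r*np.sin(a),np.full(n,z)]
E
python3 - <<'E'
from h import *
np.set_printoptions(precision=4,suppress=True)
P={'large':((267,218),(364,293)),'small':((432,280),(264,198)),'green':((248.5,245),(386,260)),'posttop':((333.5,216),(318,219)),'bowl':((233,174),(393,377)),'bottlecap':((532,301),(238,146))}
for k,(a,b) in P.items(): print(k,*tri([ray('scene',a),ray('side',b)]))
a=cv2.imread('pics/scene0.png');b=cv2.imread('pics/side0.png')
A=np.vstack([cv2.resize(a[195:265,220:370],(800,373),interpolation=2),cv2.resize(a[255:300,400:460],(300,225),interpolation=2) if 0 else np.hstack([cv2.resize(a[260:300,400:460],(330,220),interpolation=2),cv2.resize(b[180:310,240:415],(470,220),interpolation=2)])])
cv2.imwrite('pics/crop0.png',A)
E
```

```text
large [ 0.5674 -0.191   0.0095] 0.0011902678510902656
small [0.515  0.2039 0.0052] 0.0007186896446487517
green [ 0.6649 -0.1388  0.0082] 0.000778274835355495
posttop [ 0.5603 -0.0004  0.0832] 0.0029923749848560642
bowl [ 0.4961 -0.3986  0.031 ] 0.0005419262625546467
bottlecap [0.5251 0.3774 0.0589] 0.0023319223700526853
```

View pics/crop0.png

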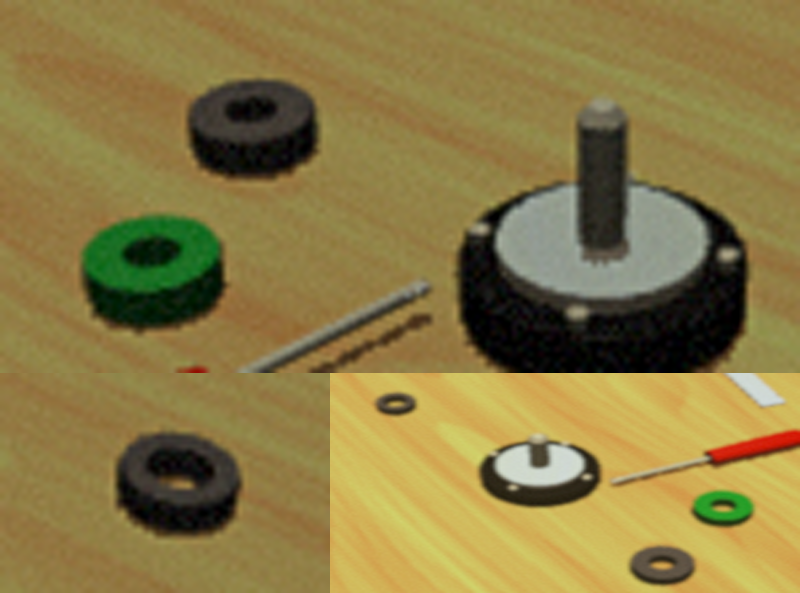

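The crop confirms the choice: the dark wide ring is the large core, the green one is the decoy, and the only narrow dark ring is the small core. I'll move out over the small core first and look there on the way.

```bash
python3 -m crank '[[[0.6,-0.78,0,0,0,0,85],[0.6,-0.78,0,0,0,0,85],[0.6,-0.78,0,0,0,0,85],[0.6,-0.78,0,0,0,0,85],[0.6,-0.78,0,0,0,0,85],[0.6,-0.78,0,0,0,0,85],[0.6,-0.78,0,0,0,0,85],[0.5,-0.78,0,0,0,0,85]]]'; python3 -m crank '[[[0,0,0,0,0,0,85],[0,0,0,0,0,0,85]]]'
cat > look.py <<'E'
import sys
from h import *
np.set_printoptions(precision=4,suppress=True)
n=sys.argv[1]
o=manip.get_obs();im,d=manip.camera('wrist');cv2.imwrite(f'pics/{n}.png',im);np.save(f'pics/{n}.npy',d)
import pickle;pickle.dump(o,open(f'pics/{n}.pkl','wb'))
print(o['clock'],o['position'],R.from_quat(o['ee_rot']).as_matrix()[:,0],o['grip_width']*85.4,o['joint_pos'],o['ft_force'])
E
python3 look.py w1
```

```text
clock: 1.15
position: [0.5123, 0.2052, 0.2312]
ee_rot: [0.827, 0.562, 0.0, 0.0]
ft_force: [0.1, 1.0, -0.1]
grip_width: 0.995
clock: 1.4
position: [0.5109, 0.2076, 0.2311]
ee_rot: [0.827, 0.563, -0.0, -0.0]
ft_force: [-0.1, 1.2, -0.8]
grip_width: 0.995
1.4 [0.5109 0.2076 0.2311] [0.3668 0.9303 0.0001] 84.94072855902552 [-0.6809  0.1668  0.2394  1.6716 -0.0414  1.3085  0.7613] [-0.1093  1.1991 -0.7812]
```

View pics/w1.png

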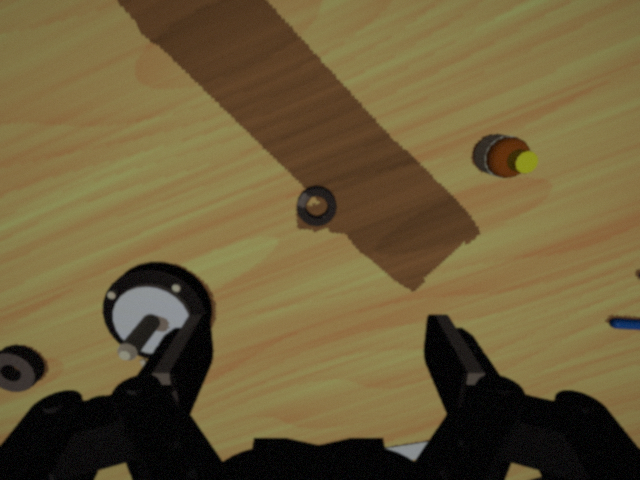

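The small core shows at (317,206), the stand at (158,315), the post tip at (127,352) and the large core at (18,368). Next stop is over the stand, then the large core.

```bash
python3 -m crank '[[[0.2,-0.87,0,0,0,0,85],[0.2,-0.87,0,0,0,0,85],[0.2,-0.87,0,0,0,0,85],[0.2,-0.87,0,0,0,0,85],[0,0,0,0,0,0,85],[0,0,0,0,0,0,85]]]';python3 look.py w2
python3 -m crank '[[[0.05,-0.8,-0.3,0,0,0,70],[0.05,-0.8,-0.3,0,0,0,70],[0.05,-0.8,-0.3,0,0,0,70],[0,-0.8,-0.3,0,0,0,70],[0,0,0,0,0,0,70],[0,0,0,0,0,0,70]]]';python3 look.py w3
python3 - <<'E'
import cv2,numpy as np
a=cv2.imread('pics/w2.png');b=cv2.imread('pics/w3.png')
cv2.imwrite('pics/w23.png',np.hstack([cv2.resize(a,(400,300)),cv2.resize(b,(400,300))]))
E
```

```text
clock: 2.2
position: [0.5592, 0.0002, 0.2312]
ee_rot: [0.826, 0.564, 0.0, -0.0]
ft_force: [0.3, 1.1, 0.5]
grip_width: 0.999
2.2 [0.5592 0.0002 0.2312] [0.3649 0.931  0.0006] 85.35241514562362 [-0.4293  0.1874  0.3978  1.6592 -0.0756  1.3104  1.179 ] [0.2945 1.1109 0.5133]
clock: 3.0
position: [0.569, -0.1916, 0.1592]
ee_rot: [0.826, 0.564, 0.0, -0.0]
ft_force: [0.7, 0.2, -0.5]
grip_width: 0.822
3.0 [ 0.569  -0.1916  0.1592] [0.3646 0.9312 0.001 ] 70.17113210263648 [-0.1544  0.3488  0.5006  1.6464 -0.1786  1.1922  1.5847] [ 0.7077  0.2276 -0.4989]
```

View pics/w23.png

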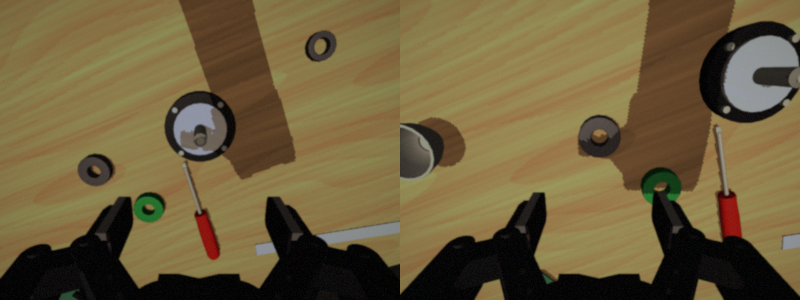

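The large core sits at about (320,217) in w3, the green ring at (524,298), and the post at (320,218) in w2. Now for precise measurements.

```bash
cat > meas.py <<'E'
from h import *
import pickle
from scipy.optimize import least_squares
np.set_printoptions(precision=4,suppress=True)
def cloud(n):
    o=pickle.load(open(f'pics/{n}.pkl','rb'));d=np.load(f'pics/{n}.npy');c=manip.get_calibration('wrist')
    v,u=np.mgrid[0:480,0:640];p=cv2.undistortPoints(np.c_[u.ravel(),v.ravel()].astype(float)[:,None],K(c),np.array([c['k1'],0,0,0.]))[:,0]
    Rm,t=pose('wrist',o);dd=d.ravel();X=(np.c_[p,np.ones(len(p))]*dd[:,None])@Rm.T+t;X[dd==0]=np.nan
    return X.reshape(480,640,3),o
def top(n,c,rad,zlo,zhi):
    X,o=cloud(n);m=(np.hypot(X[...,0]-c[0],X[...,1]-c[1])<rad)&(X[...,2]>zlo)&(X[...,2]<zhi)
    return X[m],m,o
def fitring(P):
    # outer & inner: use hull circle
    h=cv2.convexHull((P[:,:2]*1e4).astype(np.float32))[:,0]/1e4
    f=lambda q:np.hypot(h[:,0]-q[0],h[:,1]-q[1])-q[2]
    return least_squares(f,[*P[:,:2].mean(0),.025],loss='soft_l1',f_scale=.001).x
E
python3 - <<'E'
from meas import *
for n,nm,c,r,lo,hi in [('w1','small',(.515,.204),.035,.009,.03),('w2','small',(.515,.204),.035,.009,.03),('w2','large',(.567,-.191),.04,.013,.03),('w3','large',(.567,-.191),.04,.013,.03),('w2','post',(.56,0),.02,.08,.1),('w2','plate',(.56,0),.045,.028,.04),('w3','green',(.665,-.139),.04,.013,.03),('w1','plate',(.56,0),.045,.028,.04),('w3','plate',(.56,0),.045,.028,.04)]:
    P,m,o=top(n,c,r,lo,hi)
    if len(P)<5: print(n,nm,len(P));continue
    print(n,nm,len(P),'zmed',np.median(P[:,2]),'mean',P[:,:2].mean(0),'circ',fitring(P),'px',np.argwhere(m).mean(0)[::-1])
X,o=cloud('w3');print('bench z',np.nanmedian(X[100:140,200:240,2]), np.nanstd(X[100:140,200:240,2]))
X,o=cloud('w1');print('bench z',np.nanmedian(X[100:140,240:300,2]))
E
```

```text
w1 small 894 zmed 0.014205213578486198 mean [0.5152 0.2051] circ [0.5159 0.2049 0.0196] px [316.5772 205.7763]
w2 small 1341 zmed 0.014231310616208748 mean [0.5157 0.2028] circ [0.5162 0.2033 0.0195] px [514.1357  73.1148]
w2 large 1737 zmed 0.018237730056495316 mean [ 0.5662 -0.188 ] circ [ 0.567  -0.1894  0.0266] px [150.0322 272.8716]
w3 large 2967 zmed 0.018367150660088538 mean [ 0.5662 -0.1888] circ [ 0.5672 -0.1891  0.0266] px [319.059  218.4887]
w2 post 401 zmed 0.08734999153210415 mean [0.5607 0.0026] circ [0.562  0.0022 0.009 ] px [320.5885 222.7606]
w2 plate 4953 zmed 0.03241322853787315 mean [0.5592 0.0029] circ [0.5617 0.0006 0.0408] px [319.9043 204.0297]
w3 green 1970 zmed 0.01838739261639946 mean [ 0.6596 -0.1349] circ [ 0.6657 -0.1365  0.0266] px [418.8457 295.4107]
w1 plate 2977 zmed 0.032421229391660034 mean [0.5516 0.0047] circ [0.5613 0.0017 0.0401] px [148.3749 311.5875]
w3 plate 9820 zmed 0.03249595828731733 mean [ 0.5581 -0.0023] circ [0.5613 0.0005 0.041 ] px [570.3034 116.5211]
bench z 0.00047503676970633846 0.0007479576168123709
bench z 0.00043978479130868386
```

```bash
python3 - <<'E'
from meas import *
a=[]
for n,L,box in [('w3',[((.5672,-.1891),.027,.018),((.5672,-.1891),.011,.018)],(270,170,370,270)),('w2',[((.562,.0015),.005,.089),((.562,.0015),.009,.084),((.5617,.0009),.04,.032)],(250,130,390,270)),('w1',[((.516,.2041),.02,.014),((.516,.2041),.011,.014)],(280,170,350,240))]:
    im=cv2.imread(f'pics/{n}.png');o=pickle.load(open(f'pics/{n}.pkl','rb'));x0,y0,x1,y1=box
    s=266/(x1-x0);c=cv2.resize(im[y0:y1,x0:x1],(266,266),interpolation=2);c=cv2.convertScaleAbs(c,alpha=1.8)
    for cc,r,z in L:
        p=(proj('wrist',circ(cc,r,z),o)-[x0,y0]+.5)*s
        cv2.polylines(c,[p.round().astype(int)],True,(0,0,255),1)
    a.append(c)
cv2.imwrite('pics/ov1.png',np.hstack(a))
# triangulated heights
ob=lambda n:pickle.load(open(f'pics/{n}.pkl','rb'))
print(tri([ray('wrist',(316.6,205.8),ob('w1')),ray('wrist',(514.1,73.1),ob('w2'))]),tri([ray('wrist',(150,272.9),ob('w2')),ray('wrist',(319,218.5),ob('w3'))]))
E
```

```text
(array([0.516 , 0.2048, 0.01  ]), np.float64(4.806778899446096e-05)) (array([ 0.5664, -0.189 ,  0.0165]), np.float64(4.525928411181224e-05))
```

View pics/ov1.png

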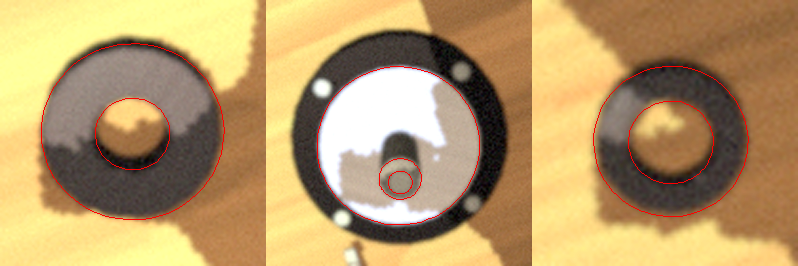

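```bash
python3 -m crank '[[[-0.03,0.04,-0.5,0,0,0,70],[0,0,-0.6,0,0,0,70],[0,0,-0.6,0,0,0,70],[0,0,-0.5,0,0,0,70],[0,0,-0.2,0,0,0,70],[0,0,0,0,0,0,70]]]' 30; python3 look.py w4
```

```text
clock: 3.8
position: [0.5669, -0.1903, 0.0154]
ee_rot: [0.826, 0.563, 0.0, -0.0]
ft_force: [-1.6, 0.3, 0.8]
grip_width: 0.816
3.8 [ 0.5669 -0.1903  0.0154] [0.3656 0.9308 0.0004] 69.71654244015099 [-0.1096  0.5142  0.4475  1.7642 -0.2704  0.9246  1.6482] [-1.5744  0.2824  0.7618]
```

View pics/w4.png

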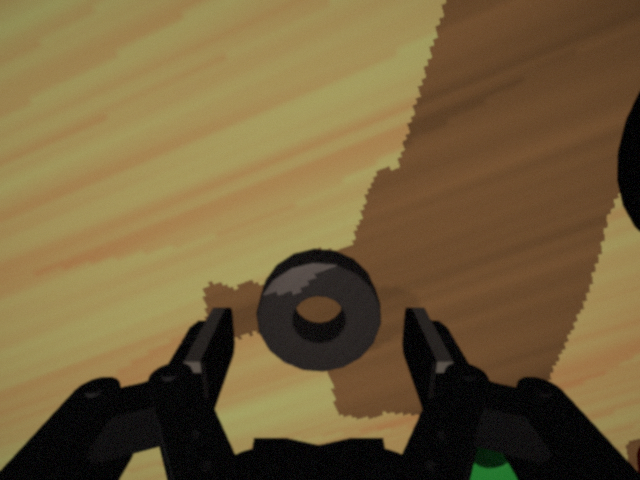

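The fingers straddle the core, which is centred at (320,311), and the green ring at (490,465) is clear.

```bash
cat > rel.py <<'E'
import sys
from meas import *
n=sys.argv[1];c=(float(sys.argv[2]),float(sys.argv[3]));r,lo,hi=map(float,sys.argv[4:7])
P,m,o=top(n,c,r,lo,hi);f=fitring(P);Rt=R.from_quat(o['ee_rot']).as_matrix()
w=np.array([f[0],f[1],np.median(P[:,2])]);print('n',len(P),'circ',f,'z',w[2],'in tool',Rt.T@(w-o['position']))
E
python3 rel.py w4 .567 -.189 .035 .014 .03
python3 -m crank '[[[0,0,-0.12,0,0,0,70],[0,0,-0.1,0,0,0,70],[0,0,0,0,0,0,70],[0,0,0,0,0,0,70]]]' 30
```

```text
n 9509 circ [ 0.5677 -0.1848  0.0296] z 0.018361384584906243 in tool [ 0.0054 -0.0013 -0.0029]
clock: 4.35
position: [0.5666, -0.1915, 0.0023]
ee_rot: [0.827, 0.563, 0.0, 0.0]
ft_force: [0.1, -0.3, 1.3]
grip_width: 0.822
```

```bash
python3 -m crank '[[[0.01,0.04,0,0,0,0,60],[0,0,0,0,0,0,52],[0,0,0,0,0,0,48],[0,0,0,0,0,0,48],[0,0,0,0,0,0,48],[0,0,0,0,0,0,48]]]' 30; python3 look.py w5;python3 -m crank '[[[0,0,0.5,0,0,0,48],[0,0,0.6,0,0,0,48],[0,0,0.6,0,0,0,48],[0,0,0,0,0,0,48],[0,0,0,0,0,0,48]]]';python3 look.py w6
```

```text
clock: 5.1
position: [0.5675, -0.1887, 0.0028]
ee_rot: [0.827, 0.563, 0.0, -0.0]
ft_force: [-2.1, 2.0, 5.5]
grip_width: 0.622
5.1 [ 0.5675 -0.1887  0.0028] [0.3668 0.9303 0.0006] 53.143793139738214 [-0.1066  0.5321  0.4406  1.77   -0.2803  0.9014  1.6512] [-2.077   1.9691  5.5454]
clock: 5.78
position: [0.5667, -0.1886, 0.1033]
ee_rot: [0.827, 0.563, -0.0, -0.0]
ft_force: [0.2, -0.0, -1.7]
grip_width: 0.623
5.775 [ 0.5667 -0.1886  0.1033] [0.3668 0.9303 0.0001] 53.231857197772854 [-0.1488  0.4003  0.4888  1.709  -0.2087  1.0852  1.6006] [ 0.2295 -0.0219 -1.7072]
```

View pics/w6.png

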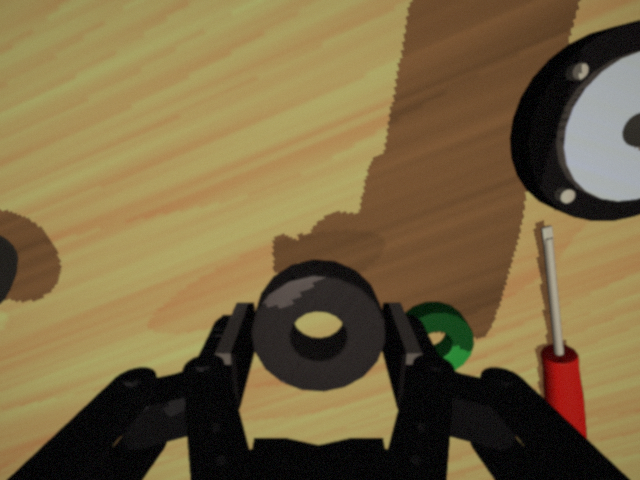

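```bash
cat > held.py <<'E'
import sys
from meas import *
n=sys.argv[1]; zt=float(sys.argv[2]); ro=float(sys.argv[3]); y0=float(sys.argv[4]); x0=float(sys.argv[5])
X,o=cloud(n);Rt=R.from_quat(o['ee_rot']).as_matrix();T=(X-o['position'])@Rt
m=(np.abs(T[...,0])<ro-.004)&(np.abs(T[...,1])<ro+.004)&(np.abs(T[...,2]-zt)<.004)
P=T[m];A=np.c_[P[:,:2],np.ones(len(P))];k=np.linalg.lstsq(A,P[:,2],rcond=None)[0]
res=P[:,2]-A@k;g=np.abs(res)<.0015;k=np.linalg.lstsq(A[g],P[g,2],rcond=None)[0]
print('top plane tool: tilt deg',np.degrees(k[:2]),'z0',k[2],len(P))
P=P[g]
# extreme y at each x -> circle centre
a=[]
for x in np.arange(-ro+.006,ro-.006,.001):
    s=P[np.abs(P[:,0]-x)<.0005]
    if len(s)>20: h=np.sqrt(ro**2-(x-x0)**2); a.append((np.percentile(s[:,1],99.5)-h,np.percentile(s[:,1],.5)+h))
a=np.array(a);print('y centre from far/near edges',np.median(a,0))
im=cv2.imread(f'pics/{n}.png')
for r in (ro,.011):
    c=circ((x0,y0),r,zt);W=c@Rt.T+o['position'];p=proj('wrist',W,o);cv2.polylines(im,[(p*16).round().astype(int)],True,(0,0,255),1,shift=4)
c=im[220:420,200:440];cv2.imwrite(f'pics/{n}_h.png',cv2.convertScaleAbs(cv2.resize(c,(720,600),interpolation=2),alpha=1.8))
E
python3 held.py w6 -.0152 .027 0 0
```

```text
top plane tool: tilt deg [-0.0217 -0.092 ] z0 -0.015464012942559828 10141
y centre from far/near edges [-0.001   0.0006]
```

View pics/w6_h.png

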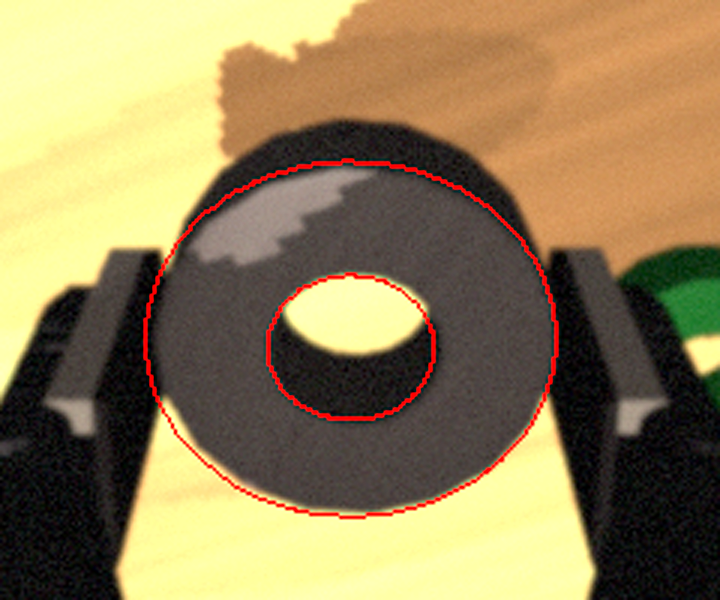

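The core is gripped level and centred to within about 0.5 mm. Its underside is about 2.7 mm below the TCP, so home should be at TCP z ≈ 0.035. Moving to above the post.

```bash
python3 -m crank '[[[0,0.3,0.5,0,0,0,48],[-0.02,0.7,0.15,0,0,0,48],[-0.02,0.8,0,0,0,0,48],[-0.02,0.8,0,0,0,0,48],[-0.01,0.55,0,0,0,0,48],[0,0,0,0,0,0,48],[0,0,0,0,0,0,48]]]';python3 look.py w7; python3 - <<'E'
from h import *
for n in ('scene','side'):
    im,d=manip.camera(n);cv2.imwrite(f'pics/{n}7.png',im);np.save(f'pics/{n}7.npy',d)
a=cv2.imread('pics/scene7.png')[130:290,270:400];b=cv2.imread('pics/side7.png')[150:290,250:390];w=cv2.imread('pics/w7.png')
cv2.imwrite('pics/c7.png',np.hstack([cv2.resize(x,s) for x,s in ((a,(240,300)),(b,(280,300)),(w,(280,300)))]))
E
```

```text
clock: 6.7
position: [0.5625, -0.0008, 0.1423]
ee_rot: [0.827, 0.562, -0.001, -0.0]
ft_force: [-0.4, -0.7, -2.9]
grip_width: 0.622
6.7 [ 0.5625 -0.0008  0.1423] [ 0.3675  0.93   -0.0012] 53.113954659259576 [-0.4383  0.2721  0.4193  1.7613 -0.1202  1.135   1.2128] [-0.3613 -0.7477 -2.8787]
```

View pics/c7.png

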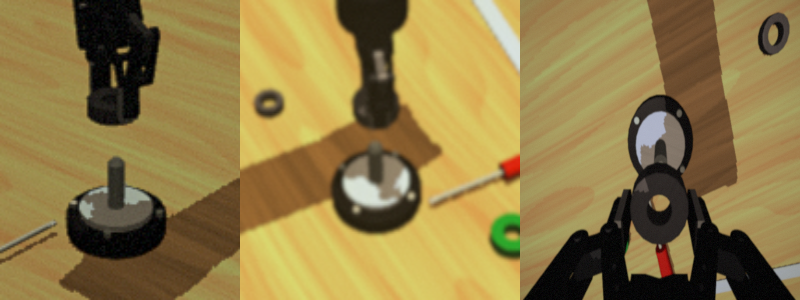

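View pics/w7.png

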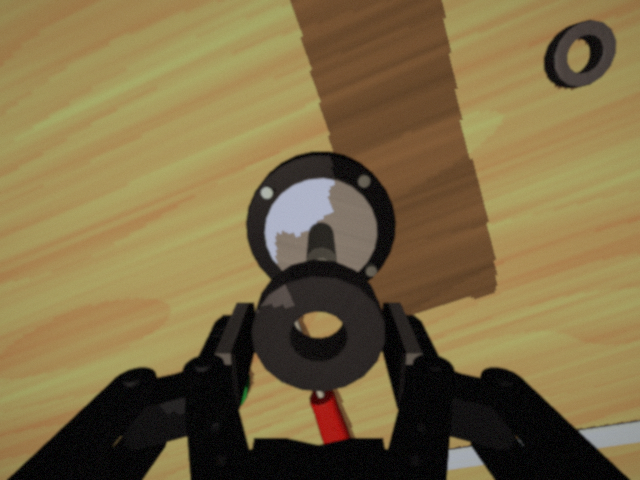

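```bash
python3 - <<'E'
from meas import *
# joint estimate of stand axis: plate points from w2,w7,w3 edges
C=(.5617,.0012)
a=[]
for n,box in [('w7',(240,140,400,290)),('w2',(240,130,400,280))]:
    im=cv2.imread(f'pics/{n}.png');o=pickle.load(open(f'pics/{n}.pkl','rb'));x0,y0,x1,y1=box
    s=400/(x1-x0);c=cv2.convertScaleAbs(cv2.resize(im[y0:y1,x0:x1],(400,375),interpolation=2),alpha=1.8)
    for r,z in ((.04,.032),(.055,.024),(.009,.032),(.009,.084)):
        cv2.polylines(c,[((proj('wrist',circ(C,r,z),o)-[x0,y0]+.5)*s*16).round().astype(int)],True,(0,0,255),1,shift=4)
    a.append(c)
cv2.imwrite('pics/ov7.png',np.hstack(a))
for n in ('w1','w2','w3','w7'):
  for lo,hi,r,c in ((.0305,.0345,.045,'plate'),(.02,.0265,.06,'standtop')):
    P,m,o=top(n,C,r,lo,hi);print(n,c,len(P),fitring(P))
  P,m,o=top(n,C,.02,.045,.083)
  if len(P)>50:
    # visible side of a cylinder r=9
    Q=P[:,:2];f=lambda q:np.hypot(Q[:,0]-q[0],Q[:,1]-q[1])-.009
    print(n,'post',len(P),least_squares(f,C,loss='soft_l1',f_scale=.0005).x)
for n in ('scene','side'):
  c=manip.get_calibration(n);d=np.load(f'pics/{n}0.npy');v,u=np.mgrid[0:480,0:640];p=cv2.undistortPoints(np.c_[u.ravel(),v.ravel()].astype(float)[:,None],K(c),np.array([c['k1'],0,0,0.]))[:,0]
  Rm,t=pose(n);X=(np.c_[p,np.ones(len(p))]*d.ravel()[:,None])@Rm.T+t
  m=(np.hypot(X[:,0]-C[0],X[:,1]-C[1])<.02)&(X[:,2]>.045)&(X[:,2]<.083);Q=X[m];f=lambda q:np.hypot(Q[:,0]-q[0],Q[:,1]-q[1])-.009
  print(n,len(Q),least_squares(f,C,loss='soft_l1',f_scale=.0005).x)
E
```

```text
w1 plate 2789 [0.5614 0.0017 0.0398]
w1 standtop 2175 [0.5617 0.0021 0.0547]
w1 post 545 [0.562  0.0016]
w2 plate 4833 [0.5621 0.002  0.0401]
w2 standtop 4185 [0.5618 0.0024 0.0545]
w2 post 221 [0.5621 0.0021]
w3 plate 9380 [0.5618 0.0019 0.0405]
w3 standtop 7251 [0.5618 0.0012 0.0547]
w3 post 1355 [0.5622 0.0018]
w7 plate 7128 [0.5617 0.0022 0.0399]
w7 standtop 5801 [0.5618 0.0023 0.0546]
w7 post 530 [0.5621 0.002 ]
scene 147 [0.5616 0.0017]
side 85 [0.5609 0.0006]
```

View pics/ov7.png

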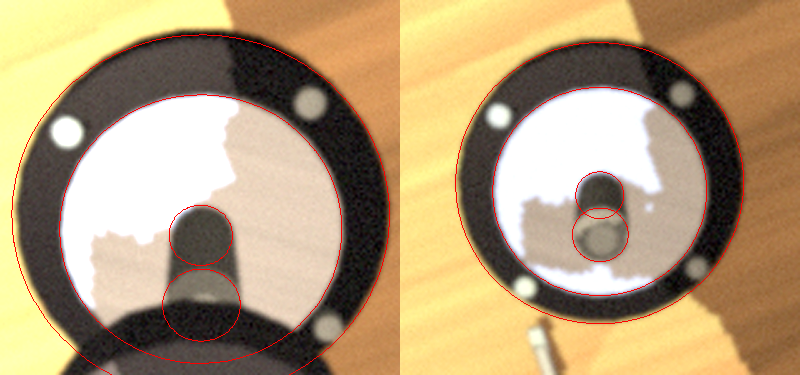

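The post axis comes out at (0.562, 0.0019), consistent across views. Small correction, then down to just above the post tip.

```bash
python3 -m crank '[[[0,0.04,-0.2,0,0,0,48],[0,0,-0.3,0,0,0,48],[0,0,-0.25,0,0,0,48],[0,0,0,0,0,0,48],[0,0,0,0,0,0,48]]]';python3 look.py w8; python3 - <<'E'
from h import *
for n in ('scene','side'):
    im,d=manip.camera(n);cv2.imwrite(f'pics/{n}8.png',im)
a=cv2.imread('pics/scene8.png')[170:280,280:390];b=cv2.imread('pics/side8.png')[170:270,265:365];w=cv2.imread('pics/w8.png')[180:460,180:460]
cv2.imwrite('pics/c8.png',np.hstack([cv2.resize(x,(266,266),interpolation=2) for x in (a,b,w)]))
E
```

```text
clock: 7.48
position: [0.5632, 0.0023, 0.0983]
ee_rot: [0.827, 0.563, 0.0, 0.0]
ft_force: [0.3, 0.2, -1.4]
grip_width: 0.624
7.475 [0.5632 0.0023 0.0983] [0.3671 0.9302 0.0001] 53.29106295845162 [-0.4305  0.3221  0.4079  1.8024 -0.1455  1.0463  1.2267] [ 0.3445  0.1823 -1.4467]
```

View pics/c8.png

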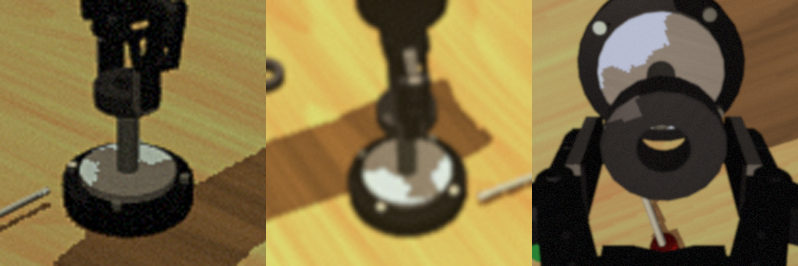

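```bash
python3 -m crank '[[[-0.02,-0.01,-0.05,0,0,0,48],[0,0,-0.1,0,0,0,48],[0,0,-0.1,0,0,0,48],[0,0,0,0,0,0,48]]]';python3 look.py w9
```

```text
clock: 8.12
position: [0.5613, 0.0018, 0.0824]
ee_rot: [0.827, 0.563, -0.001, -0.0]
ft_force: [0.1, 0.8, -1.5]
grip_width: 0.62
8.125 [0.5613 0.0018 0.0824] [ 0.3669  0.9302 -0.0006] 52.9397665643076 [-0.4259  0.3393  0.4038  1.8188 -0.1544  1.0156  1.2342] [ 0.0605  0.8214 -1.5405]
```

```bash
python3 - <<'E'
from meas import *
o=pickle.load(open('pics/w9.pkl','rb'));im=cv2.imread('pics/w9.png')
for z in (.084,.089):
  cv2.polylines(im,[(proj('wrist',circ((.562,.0019),.009 if z<.085 else .005,z),o)*16).round().astype(int)],True,(0,0,255),1,shift=4)
cv2.imwrite('pics/w9c.png',cv2.convertScaleAbs(cv2.resize(im[240:400,220:420],(800,600),interpolation=2),alpha=1.6))
E
```

```text
(no output)
```

View pics/w9c.png

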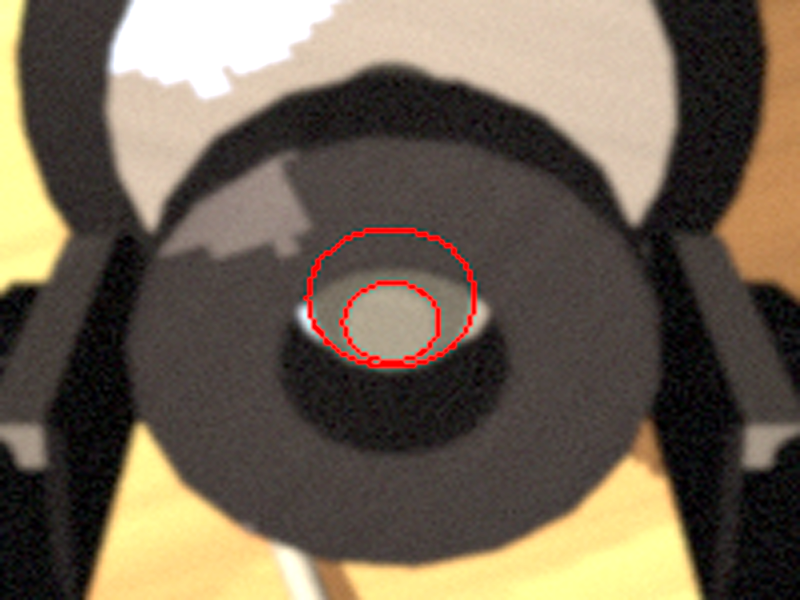

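The post tip shows inside the bore, concentric with the prediction. Continuing down with force checks.

```bash
python3 -m crank '[[[0.01,0,-0.1,0,0,0,48],[0,0,-0.15,0,0,0,48],[0,0,-0.1,0,0,0,48],[0,0,0,0,0,0,48]]]'; python3 -m crank '[[[0,0,-0.1,0,0,0,48],[0,0,-0.15,0,0,0,48],[0,0,-0.1,0,0,0,48],[0,0,0,0,0,0,48]]]';python3 look.py w10
```

```text
clock: 8.68
position: [0.5619, 0.0018, 0.0614]
ee_rot: [0.827, 0.563, -0.001, -0.0]
ft_force: [-0.3, -0.8, -2.0]
grip_width: 0.62
clock: 9.18
position: [0.5619, 0.0017, 0.0405]
ee_rot: [0.827, 0.563, -0.001, -0.0]
ft_force: [0.7, 0.1, -1.6]
grip_width: 0.622
9.175 [0.5619 0.0017 0.0405] [ 0.367   0.9302 -0.0006] 53.137641902765125 [-0.4109  0.3981  0.3895  1.8453 -0.1839  0.9345  1.2561] [ 0.6837  0.1335 -1.57  ]
```

View pics/w10.png

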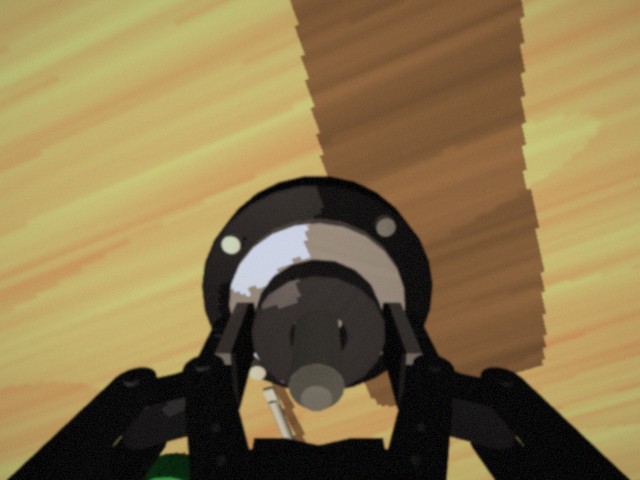

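```bash
python3 -m crank '[[[0,0,-0.07,0,0,0,48],[0,0,0,0,0,0,48],[0,0,0,0,0,0,48]]]'; python3 -m crank '[[[0,0,-0.015,0,0,0,48],[0,0,0,0,0,0,48]]]'; python3 -m crank '[[[0,0,-0.015,0,0,0,48],[0,0,0,0,0,0,48]]]'
```

```text
clock: 9.6
position: [0.5624, 0.0018, 0.037]
ee_rot: [0.827, 0.563, 0.0, -0.0]
ft_force: [0.4, -0.3, -2.5]
grip_width: 0.617
clock: 9.85
position: [0.5624, 0.0018, 0.036]
ee_rot: [0.827, 0.563, 0.0, -0.0]
ft_force: [0.7, -0.3, -2.5]
grip_width: 0.623
clock: 10.1
position: [0.5623, 0.0018, 0.0351]
ee_rot: [0.827, 0.563, -0.0, -0.0]
ft_force: [0.2, 0.4, -2.1]
grip_width: 0.624
```

```bash
python3 -m crank '[[[0,0,-0.012,0,0,0,48],[0,0,0,0,0,0,48]]]'; python3 -m crank '[[[0,0,-0.012,0,0,0,48],[0,0,0,0,0,0,48]]]'
```

```text
clock: 10.35
position: [0.5624, 0.0018, 0.0348]
ee_rot: [0.827, 0.563, 0.0, -0.0]
ft_force: [-2.4, 0.6, 5.1]
grip_width: 0.622
clock: 10.6
position: [0.5625, 0.0018, 0.0347]
ee_rot: [0.827, 0.563, 0.0, -0.0]
ft_force: [-5.5, 0.6, 12.8]
grip_width: 0.621
```

It made contact at z = 0.0348, as predicted, so it's home. Opening and retreating straight up.

```bash
python3 -m crank '[[[0,0,0.01,0,0,0,57],[0,0,0,0,0,0,62],[0,0,0,0,0,0,66],[0,0,0,0,0,0,66]]]'; python3 -m crank '[[[0,0,0.1,0,0,0,66],[0,0,0.5,0,0,0,66],[0,0,0.7,0,0,0,66],[0,0,0.6,0,0,0,66],[0,0,0,0,0,0,66],[0,0,0,0,0,0,66]]]';python3 look.py w11; python3 rel.py w11 .562 .0018 .035 .046 .056; python3 - <<'E'
from meas import *
P,m,o=top('w11',(.562,.0018),.035,.044,.056);print(np.linalg.lstsq(np.c_[P[:,:2]-[.562,.0018],np.ones(len(P))],P[:,2],rcond=None)[0])
P,m,o=top('w11',(.562,.0018),.02,.056,.083);Q=P[:,:2];f=lambda q:np.hypot(Q[:,0]-q[0],Q[:,1]-q[1])-.009
print('post',len(P),least_squares(f,(.562,.0019),loss='soft_l1',f_scale=.0005).x)
E
```

```text
clock: 11.1
position: [0.5623, 0.0018, 0.0342]
ee_rot: [0.827, 0.563, -0.0, -0.0]
ft_force: [-0.4, -0.3, -0.3]
grip_width: 0.776
clock: 11.85
position: [0.5621, 0.0019, 0.148]
ee_rot: [0.827, 0.563, -0.0, -0.0]
ft_force: [-0.4, -0.4, 0.3]
grip_width: 0.771
11.85 [0.5621 0.0019 0.148 ] [0.367  0.9302 0.    ] 65.85622436783505 [-0.4453  0.2645  0.4214  1.7574 -0.1179  1.1449  1.2071] [-0.4224 -0.3701  0.2913]
n 3429 circ [0.5628 0.0027 0.0266] z 0.05031912310979622 in tool [0.001  0.0004 0.0977]
[ 0.0139 -0.0054  0.0502]
post 379 [0.562 0.002]
```

View pics/w11.png

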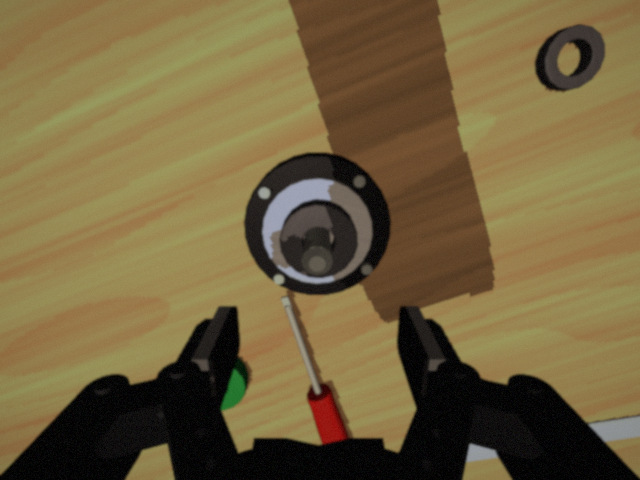

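The large core is home: its top face is at z = 50.3 mm, matching the 50 mm expected. Now the small core.

```bash
python3 -m crank '[[[-0.19,0.84,0,0,0,0,58],[-0.19,0.84,0,0,0,0,58],[-0.19,0.84,-0.4,0,0,0,58],[-0.19,0.84,-0.5,0,0,0,58],[0,0,0,0,0,0,58],[0,0,0,0,0,0,58]]]';python3 look.py w12; python3 rel.py w12 .516 .2041 .026 .011 .02
```

```text
clock: 12.65
position: [0.5165, 0.2025, 0.0936]
ee_rot: [0.827, 0.563, -0.001, 0.0]
ft_force: [-0.5, -0.5, -0.3]
grip_width: 0.683
12.65 [0.5165 0.2025 0.0936] [ 0.3672  0.9302 -0.0017] 58.33049573900608 [-0.7066  0.3031  0.2918  1.8214 -0.0994  1.033   0.8187] [-0.5228 -0.4834 -0.253 ]
n 2045 circ [0.5158 0.2046 0.0197] z 0.014252297181198276 in tool [ 0.0018 -0.0014  0.0793]
```

View pics/w12.png

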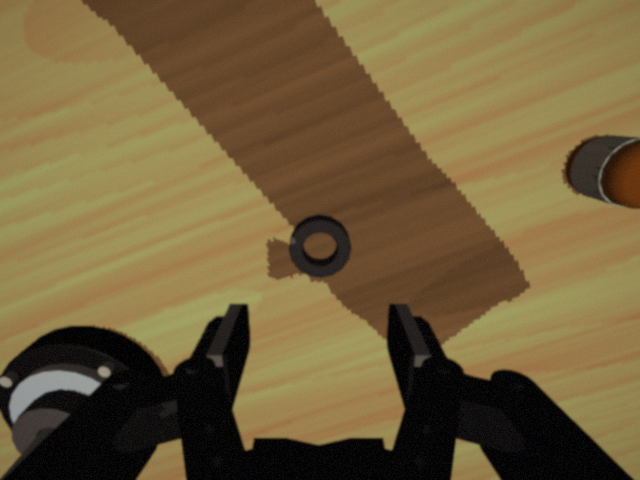

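```bash
python3 -m crank '[[[-0.01,0.035,-0.5,0,0,0,58],[0,0,-0.5,0,0,0,58],[0,0,-0.3,0,0,0,58],[0,0,-0.1,0,0,0,58],[0,0,0,0,0,0,58],[0,0,0,0,0,0,58]]]';python3 look.py w13; python3 rel.py w13 .516 .2041 .022 .011 .02
```

```text
clock: 13.45
position: [0.5169, 0.2057, 0.0113]
ee_rot: [0.827, 0.563, 0.001, 0.0]
ft_force: [0.0, 0.2, -0.1]
grip_width: 0.682
13.45 [0.5169 0.2057 0.0113] [0.3672 0.9301 0.0014] 58.22674443379332 [-0.6884  0.4183  0.2697  1.8725 -0.1426  0.8676  0.8462] [ 0.0021  0.2187 -0.0973]
n 4368 circ [0.5156 0.2046 0.0198] z 0.014283925192626765 in tool [-0.0015 -0.0008 -0.003 ]
```

View pics/w13.png

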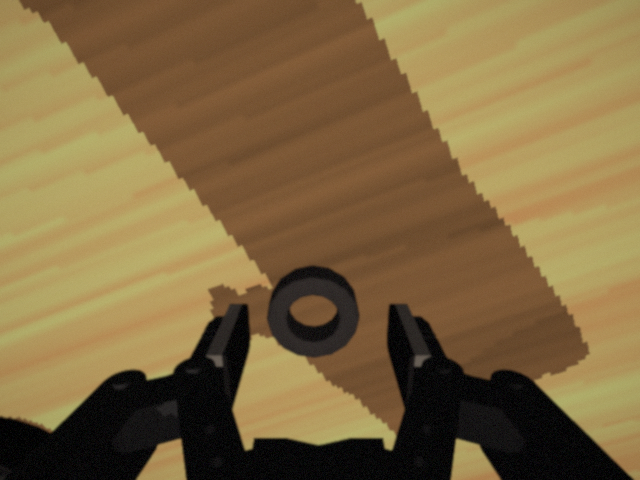

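```bash
python3 -m crank '[[[-0.02,-0.02,-0.1,0,0,0,58],[0,0,-0.04,0,0,0,52],[0,0,0,0,0,0,44],[0,0,0,0,0,0,40]]]' 25; python3 -m crank '[[[0,0,0,0,0,0,35],[0,0,0,0,0,0,35],[0,0,0,0,0,0,35],[0,0,0,0,0,0,35]]]' 25;python3 -m crank '[[[0,0,0.3,0,0,0,35],[0,0,0.6,0,0,0,35],[0,0,0.6,0,0,0,35],[0,0,0,0,0,0,35],[0,0,0,0,0,0,35]]]';python3 look.py w14;python3 held.py w14 -.0115 .020 0 0
```

```text
clock: 14.0
position: [0.5149, 0.2043, 0.0019]
ee_rot: [0.827, 0.563, -0.0, -0.0]
ft_force: [0.5, -0.8, -1.4]
grip_width: 0.472
clock: 14.5
position: [0.515, 0.2043, 0.002]
ee_rot: [0.827, 0.563, 0.0, -0.0]
ft_force: [-2.4, -0.4, 3.4]
grip_width: 0.454
clock: 15.12
position: [0.5148, 0.2043, 0.092]
ee_rot: [0.827, 0.563, 0.0, -0.0]
ft_force: [-0.5, 0.0, 0.1]
grip_width: 0.453
15.125 [0.5148 0.2043 0.092 ] [0.3669 0.9302 0.0003] 38.68400758018728 [-0.7112  0.3019  0.2925  1.8268 -0.1006  1.027   0.8159] [-0.4557  0.0026  0.0721]
top plane tool: tilt deg [ 0.0303 -0.2662] z0 -0.012141309505332735 4468
y centre from far/near edges [-0.0001  0.001 ]
```

View pics/w14_h.png

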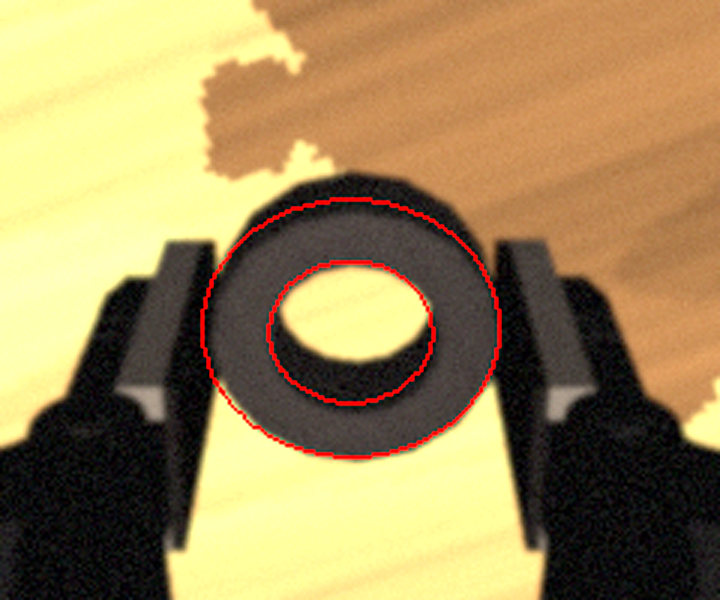

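The small core is held level, about 0.5 mm off-centre, with its underside about 2 mm below the TCP. Home should be at TCP z ≈ 0.052. Moving to above the post.

```bash
python3 -m crank '[[[0,0,0.6,0,0,0,35],[0.19,-0.84,0.15,0,0,0,35],[0.19,-0.84,0,0,0,0,35],[0.19,-0.84,0,0,0,0,35],[0.2,-0.84,0,0,0,0,35],[0,0,0,0,0,0,35],[0,0,0,0,0,0,35]]]';python3 -m crank '[[[0,0,-0.3,0,0,0,35],[0,0,-0.3,0,0,0,35],[0,0,0,0,0,0,35],[0,0,0,0,0,0,35]]]';python3 look.py w15
```

```text
clock: 16.05
position: [0.5606, 0.0033, 0.136]
ee_rot: [0.827, 0.563, -0.001, -0.001]
ft_force: [0.7, 0.9, -1.2]
grip_width: 0.456
clock: 16.55
position: [0.5612, 0.0028, 0.1008]
ee_rot: [0.827, 0.563, -0.0, -0.0]
ft_force: [-0.4, 0.1, -0.9]
grip_width: 0.456
16.55 [0.5612 0.0028 0.1008] [ 0.3668  0.9303 -0.0002] 38.95037651054602 [-0.4399  0.3158  0.4164  1.8054 -0.1452  1.0507  1.2259] [-0.4197  0.0889 -0.9091]
```

View pics/w15.png

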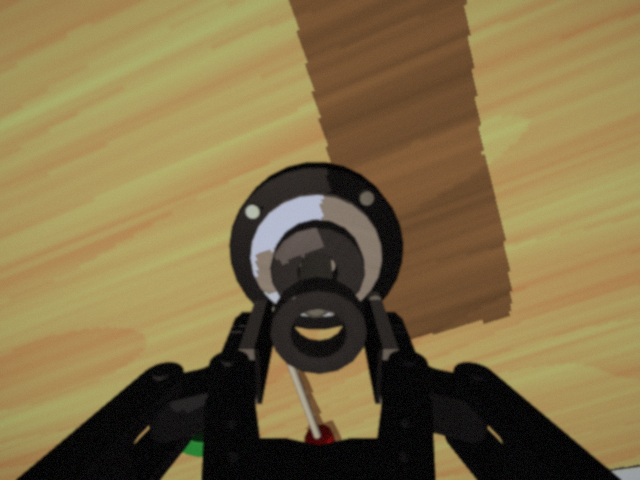

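Aligned to about 1 mm. I'll apply the correction and lower onto the tip.

```bash
python3 -m crank '[[[0.005,-0.015,-0.1,0,0,0,35],[0,0,-0.12,0,0,0,35],[0,0,-0.08,0,0,0,35],[0,0,0,0,0,0,35]]]';python3 look.py w16; python3 - <<'E'
import cv2
im=cv2.imread('pics/w16.png');cv2.imwrite('pics/w16c.png',cv2.convertScaleAbs(cv2.resize(im[240:400,220:420],(600,480),interpolation=2),alpha=1.6))
E
```

```text
clock: 17.1
position: [0.5611, 0.0018, 0.0824]
ee_rot: [0.827, 0.563, -0.0, -0.0]
ft_force: [0.1, 0.3, -0.4]
grip_width: 0.457
17.1 [0.5611 0.0018 0.0824] [ 0.3671  0.9302 -0.0004] 39.05007983950972 [-0.4325  0.3395  0.4117  1.8199 -0.1575  1.0152  1.2367] [ 0.1448  0.3098 -0.3696]
```

View pics/w16c.png

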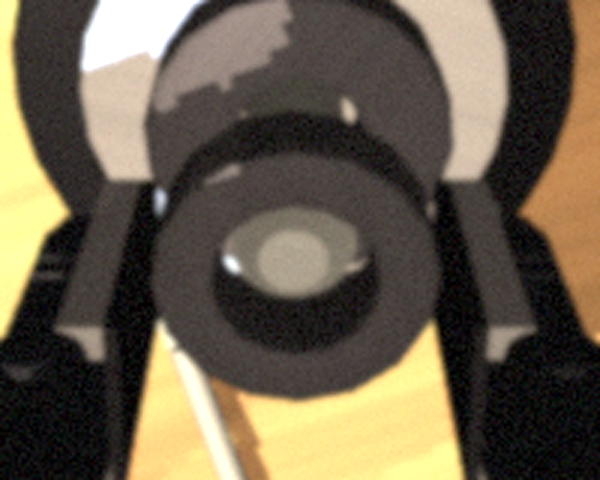

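The post tip is in the bore with a gap all round. Lowering the rest of the way.

```bash
python3 -m crank '[[[0.005,0,-0.1,0,0,0,35],[0,0,-0.1,0,0,0,35],[0,0,0,0,0,0,35]]]';python3 -m crank '[[[0,0,-0.1,0,0,0,35],[0,0,-0.1,0,0,0,35],[0,0,0,0,0,0,35],[0,0,0,0,0,0,35]]]';python3 -m crank '[[[0,0,-0.05,0,0,0,35],[0,0,0,0,0,0,35],[0,0,0,0,0,0,35]]]'
```

```text
clock: 17.52
position: [0.5613, 0.0018, 0.0702]
ee_rot: [0.827, 0.563, -0.0, -0.0]
ft_force: [-0.8, -0.8, 0.0]
grip_width: 0.456
clock: 18.02
position: [0.5618, 0.0018, 0.0589]
ee_rot: [0.827, 0.563, 0.0, -0.0]
ft_force: [-0.7, -0.8, -1.8]
grip_width: 0.454
clock: 18.4
position: [0.5618, 0.0018, 0.0559]
ee_rot: [0.827, 0.563, 0.0, -0.0]
ft_force: [-0.4, 0.6, -0.2]
grip_width: 0.457
```

```bash
python3 -m crank '[[[0,0,-0.04,0,0,0,35],[0,0,0,0,0,0,35],[0,0,0,0,0,0,35]]]';python3 -m crank '[[[0,0,-0.015,0,0,0,35],[0,0,0,0,0,0,35]]]';python3 -m crank '[[[0,0,-0.01,0,0,0,35],[0,0,0,0,0,0,35]]]'
```

```text
clock: 18.77
position: [0.5618, 0.0018, 0.0535]
ee_rot: [0.827, 0.563, -0.0, -0.0]
ft_force: [-0.6, -0.5, -0.7]
grip_width: 0.455
clock: 19.02
position: [0.5618, 0.0018, 0.0525]
ee_rot: [0.827, 0.563, -0.0, -0.0]
ft_force: [0.1, -0.0, -0.5]
grip_width: 0.45
clock: 19.27
position: [0.5618, 0.0018, 0.0521]
ee_rot: [0.827, 0.563, 0.0, -0.0]
ft_force: [0.1, 0.7, 0.6]
grip_width: 0.456
```

```bash
python3 -m crank '[[[0,0,-0.012,0,0,0,35],[0,0,0,0,0,0,35]]]'
```

```text
clock: 19.52
position: [0.5619, 0.0018, 0.052]
ee_rot: [0.827, 0.563, 0.0, -0.0]
ft_force: [-5.1, -0.3, 8.4]
grip_width: 0.457
```

Contact at z = 0.052 as predicted, so I'll release, go straight up and check.

```bash
python3 -m crank '[[[0,0,0.008,0,0,0,43],[0,0,0,0,0,0,48],[0,0,0,0,0,0,52],[0,0,0,0,0,0,52]]]'; python3 -m crank '[[[0,0,0.1,0,0,0,52],[0,0,0.5,0,0,0,52],[0,0,0.6,0,0,0,52],[0,0,0.5,0,0,0,52],[0,0,0,0,0,0,52],[0,0,0,0,0,0,52]]]';python3 look.py w17; python3 - <<'E'
from meas import *
P,m,o=top('w17',(.562,.0019),.022,.060,.068);print('small top',len(P),np.median(P[:,2]),fitring(P))
P,m,o=top('w17',(.562,.0019),.03,.046,.055);print('large top',len(P),np.median(P[:,2]),fitring(P))
P,m,o=top('w17',(.562,.0019),.042,.029,.036);print('plate top',len(P),np.median(P[:,2]),fitring(P))
P,m,o=top('w17',(.562,.0018),.02,.07,.083);Q=P[:,:2];f=lambda q:np.hypot(Q[:,0]-q[0],Q[:,1]-q[1])-.009
print('post',len(P),least_squares(f,(.562,.0019),loss='soft_l1',f_scale=.0005).x)
im,d=manip.camera('scene');cv2.imwrite('pics/s17.png',im)
a=im[180:290,270:400];w=cv2.imread('pics/w17.png')
cv2.imwrite('pics/c17.png',np.hstack([cv2.resize(a,(378,320),interpolation=2),cv2.resize(w,(420,320))]))
E
```

```text
clock: 20.02
position: [0.5617, 0.0018, 0.0517]
ee_rot: [0.827, 0.563, -0.0, -0.0]
ft_force: [-1.2, 0.2, -0.2]
grip_width: 0.609
clock: 20.78
position: [0.5615, 0.0019, 0.1534]
ee_rot: [0.827, 0.563, -0.0, -0.0]
ft_force: [-0.0, -0.3, 0.2]
grip_width: 0.607
20.775 [0.5615 0.0019 0.1534] [0.367  0.9302 0.    ] 51.82807577698621 [-0.4531  0.2582  0.4297  1.7534 -0.1168  1.1555  1.2064] [-0.0177 -0.2893  0.1636]
small top 1718 0.06426242755653423 [0.5628 0.0024 0.0196]
large top 1672 0.05030738155339641 [0.5629 0.0026 0.0267]
plate top 4079 0.03245177874036864 [0.5619 0.0021 0.0397]
post 185 [0.5621 0.0021]
```

View pics/c17.png

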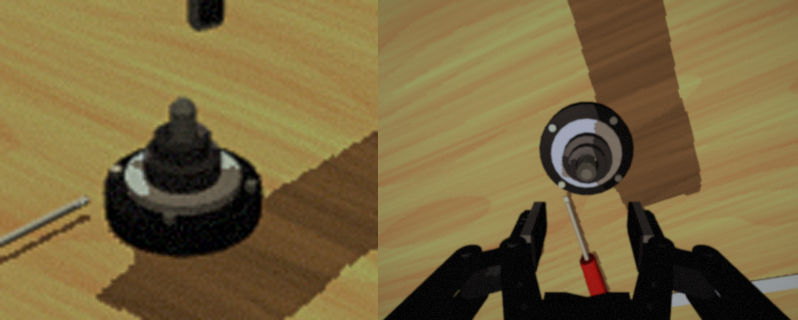

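Both cores are home, with tops at 64.3 and 50.3 mm (64 and 50 expected). Next I grip the bare post, keeping the fingertips above the small core's top at 64 mm.

```bash
python3 -m crank '[[[0.008,0,-0.4,0,0,0,36],[0,0,-0.5,0,0,0,36],[0,0,-0.3,0,0,0,36],[0,0,-0.15,0,0,0,36],[0,0,0,0,0,0,36],[0,0,0,0,0,0,36]]]' 80;python3 look.py w18
```

```text
clock: 21.62
position: [0.5629, 0.0018, 0.0736]
ee_rot: [0.827, 0.563, 0.001, 0.0]
ft_force: [0.6, 0.3, -0.1]
grip_width: 0.424
21.625 [0.5629 0.0018 0.0736] [0.3671 0.9302 0.0007] 36.25174497341211 [-0.4309  0.3533  0.4114  1.824  -0.1658  0.9966  1.243 ] [ 0.6385  0.3404 -0.1343]
```

View pics/w18.png

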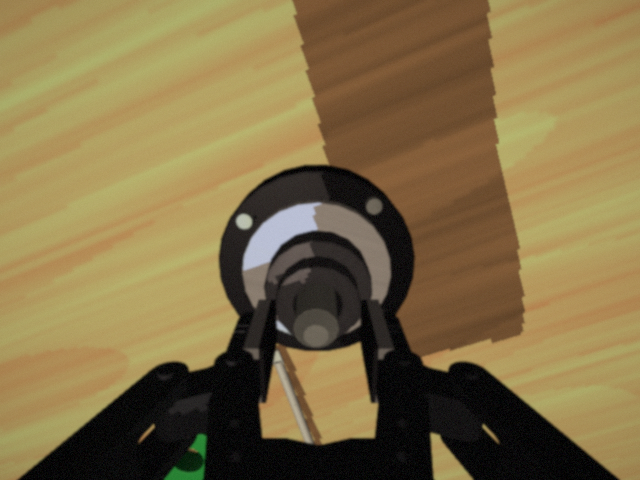

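```bash
python3 -m crank '[[[-0.01,0.003,-0.09,0,0,0,36],[0,0,0,0,0,0,36],[0,0,0,0,0,0,36]]]' 80
```

```text
clock: 22.05
position: [0.5616, 0.002, 0.0674]
ee_rot: [0.827, 0.563, 0.0, -0.0]
ft_force: [0.8, -0.0, -0.5]
grip_width: 0.421
```

```bash
python3 -m crank '[[[0,0,0,0,0,0,28],[0,0,0,0,0,0,22],[0,0,0,0,0,0,16],[0,0,0,0,0,0,10],[0,0,0,0,0,0,5],[0,0,0,0,0,0,5],[0,0,0,0,0,0,5]]]' 80;python3 look.py w19
```

```text
clock: 22.92
position: [0.5617, 0.0018, 0.0676]
ee_rot: [0.827, 0.562, 0.0, 0.0]
ft_force: [-2.4, -1.1, 4.8]
grip_width: 0.175
22.925 [0.5617 0.0018 0.0676] [0.3672 0.9301 0.0001] 14.902665360014227 [-0.4296  0.3598  0.4097  1.8302 -0.1691  0.9855  1.2452] [-2.3725 -1.1469  4.826 ]
```

View pics/w19.png

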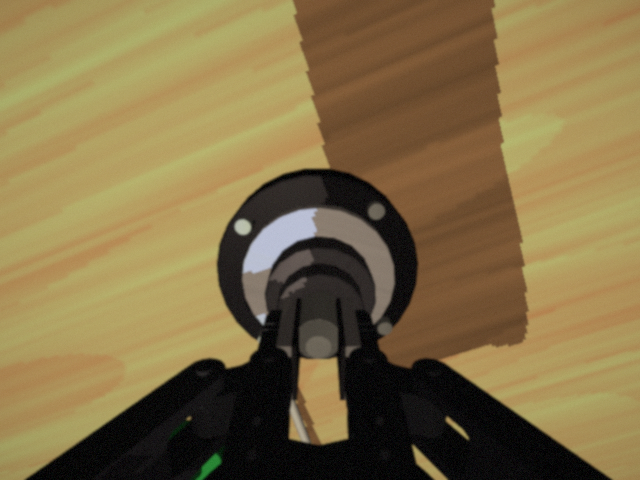

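```bash
python3 -m crank '[[[0,0,0.03,0,0,0,5],[0,0,0.05,0,0,0,5],[0,0,0.08,0,0,0,5],[0,0,0.1,0,0,0,5],[0,0,0,0,0,0,5],[0,0,0,0,0,0,5]]]' 80;python3 look.py w20;python3 - <<'E'
from h import *
im,d=manip.camera('scene');cv2.imwrite('pics/s20.png',im)
a=im[170:290,270:400];w=cv2.imread('pics/w20.png')
cv2.imwrite('pics/c20.png',np.hstack([cv2.resize(a,(378,320),interpolation=2),cv2.resize(w,(420,320))]))
E
```

```text
clock: 23.72
position: [0.5616, 0.002, 0.0829]
ee_rot: [0.827, 0.563, 0.0, -0.0]
ft_force: [-0.9, 0.6, -4.5]
grip_width: 0.175
23.725 [0.5616 0.002  0.0829] [0.367  0.9302 0.0001] 14.973109188957121 [-0.435   0.3394  0.4145  1.8191 -0.1586  1.0155  1.2374] [-0.8713  0.5992 -4.5149]
```

View pics/c20.png

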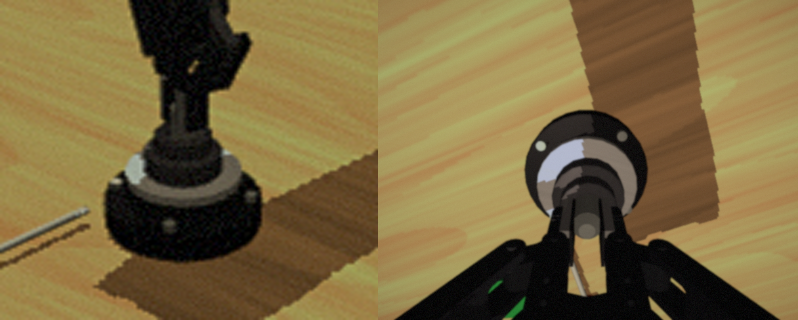

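It's up, and the −4.5 N reading matches the full ~0.47 kg. Lifting the rest of the way.

```bash
python3 -m crank '[[[0,0,0.1,0,0,0,5],[0,0,0.25,0,0,0,5],[0,0,0.35,0,0,0,5],[0,0,0.35,0,0,0,5],[0,0,0.25,0,0,0,5],[0,0,0.11,0,0,0,5],[0,0,0,0,0,0,5],[0,0,0,0,0,0,5]]]' 80;python3 -m crank '[[[0,0,0,0,0,0,5],[0,0,0,0,0,0,5],[0,0,0,0,0,0,5],[0,0,0,0,0,0,5]]]';python3 look.py w21;python3 - <<'E'
from meas import *
X,o=cloud('w21');Rt=R.from_quat(o['ee_rot']).as_matrix()
print('tool z',Rt[:,2])
for nm,r,lo,hi,ri in (('plate',.042,.127,.137,.029),('large',.03,.146,.155,.021),('small',.022,.161,.1675,0)):
    rr=np.hypot(X[...,0]-.562,X[...,1]-.002);m=(rr<r)&(rr>ri)&(X[...,2]>lo)&(X[...,2]<hi);P=X[m]
    k=np.linalg.lstsq(np.c_[P[:,:2]-[.562,.002],np.ones(len(P))],P[:,2],rcond=None)[0];g=np.abs(P[:,2]-np.c_[P[:,:2]-[.562,.002],np.ones(len(P))]@k)<.0012;P=P[g]
    k=np.linalg.lstsq(np.c_[P[:,:2]-[.562,.002],np.ones(len(P))],P[:,2],rcond=None)[0]
    print(nm,len(P),'tilt deg',np.degrees(k[:2]),'z',k[2],fitring(P))
A=[]
for n,b in (('scene',(130,290,270,400)),('side',(120,280,250,390))):
    im,d=manip.camera(n);cv2.imwrite(f'pics/{n}21.png',im);A.append(cv2.resize(im[b[0]:b[1],b[2]:b[3]],(260,320),interpolation=2))
A.append(cv2.resize(cv2.imread('pics/w21.png'),(280,320)));cv2.imwrite('pics/c21.png',np.hstack(A))
E
```

```text
clock: 24.82
position: [0.5612, 0.002, 0.1668]
ee_rot: [0.827, 0.563, -0.001, -0.0]
ft_force: [-0.2, 0.2, -4.4]
grip_width: 0.177
clock: 25.32
position: [0.5617, 0.002, 0.1675]
ee_rot: [0.827, 0.563, 0.0, -0.0]
ft_force: [0.1, 0.0, -4.5]
grip_width: 0.17
25.325 [0.5617 0.002  0.1675] [0.367  0.9302 0.0001] 14.558620777966583 [-0.4576  0.2448  0.4334  1.7375 -0.1103  1.1833  1.2012] [ 0.1135  0.0154 -4.515 ]
tool z [ 0.      0.0001 -1.    ]
plate 5259 tilt deg [ 0.0818 -0.1102] z 0.13227063392766913 [0.5619 0.0028 0.0396]
large 1772 tilt deg [ 0.902 -0.202] z 0.15021857429379323 [0.5626 0.0034 0.0264]
small 1477 tilt deg [ 1.6399 -0.6041] z 0.16442148998565917 [0.5622 0.0035 0.0191]
```

View pics/c21.png

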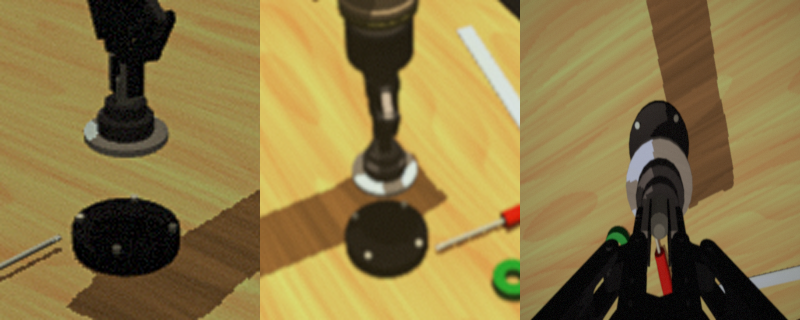

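```bash
python3 -c "
from workcell import manip
o=manip.get_obs();print(abs(o['joint_velocities']).max(),o['clock']);print(manip.hand_in())"
```

```text
0.0016169249670542566 25.475
the job is handed in; nothing more can be done
None
```

The job is done and handed in at about 25.5 s. I lowered the wide dark core and then the narrow one onto the carrier's post, releasing each only once contact was felt. I then gripped the bare top of the post at 80 N and lifted the loaded carrier; the arm was still holding it at hand-in.

**Last checks:**
- **Lift:** the plate's top is at z = 132.3 mm, up from 32.4 mm in the stand, so about 99.9 mm above its seat.
- **Level and steady:** the plate's tilt is about 0.1°, and joint speeds are under 0.002 rad/s.
- **Cores:** their tops are at 150.2 mm and 164.4 mm, which is fully home to within about 0.5 mm. The wrist force of −4.5 N matches the expected 0.47 kg or so.
- **Bystanders:** I never touched the bottle, screwdriver, bowl or green ring.

**Disagreements:**
- The gripper reported 14.6–15 mm on the 18 mm post, probably the pads giving under the 80 N grip; nothing slipped.
- Plane fits on the partly hidden core tops showed 1–1.7° of tilt. I put that down to the visible area being small and one-sided, since the mean heights are right, but I did not check it from another view.

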